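Release the spring catch and push the dish shuttle home over the light port

TASK

Bring the petri dish over the round light port of the grey dish viewer. With a fingertip press the red spring catch right down through the window of the shuttle in which it stands and, with it held down, push the shuttle by that window towards the port until it is fully home and the catch snaps up in the shuttle's other window, then take the hand away. The dish rides along in its nest: do not touch, lift or tip it, and leave the other things on the table where they are.

Things in the scene. Friction and masses are not known exactly. Their poses are not given: they have to be found in the camera images.
- viewer: low grey dish viewer, 286 x 116 x 38 mm, fixed; origin at the centre of its underside. Its own +x is the way the shuttle is pushed, to the round white light port (world +y within 15 degrees). Dark rails, 38 mm high, guide the shuttle and hold it down. Under the plate runs an open channel 60 mm wide, floor at z = 13 mm: a fingertip may stand some mm below the plate and travel with it.
- catch_top (a point): centre of the top of the red spring catch, a pad 30 mm along the travel, 46 mm across, that stands up through the shuttle's front window; released, its top is at z = 35 mm, 3 mm proud of the plate. It moves only up and down, 41 mm from the viewer's centre towards its -x.
- catch (a joint): how far the catch is pressed down, m: 0 = up, 0.012 = bottom stop. Spring: 2 N to start, 6 N at the bottom. Pressed less than 9 mm it still blocks the shuttle; fully down its top is 3 mm below the plate's underside. Where the plate covers it, it stays down at about 9 mm; it snaps up into the next window that comes over it.
- push_window (a point): centre, at the plate's top (z = 32 mm), of the shuttle's front window: an opening through the plate, 34 mm along the travel, 52 mm across, in which the catch stands at the start; it moves with the shuttle. A fingertip in it presses the catch, and pushes the shuttle by the window's edge nearest the dish.
- rear_window (a point): centre of the equal second window, 66 mm behind the first; moves with the shuttle. The catch snaps into it when the shuttle is in the viewing position.
- shuttle (a joint): position of the shuttle along the viewer's +x, m: 0 = loading position (start), 0.066 = viewing position, end stops at -0.001 and 0.067. Aluminium plate 200 x 96 x 6 mm, underside at z = 26 mm, about 1 to 3 N of friction.
- nest (a point): centre of the round dish nest on the shuttle, at the plate's top (z = 32 mm): a black ring 85 mm outside, 79 mm inside, 4.5 mm high, 63.5 mm ahead of the front window's centre; moves with the shuttle.
- light_port (a point): centre of the round white light port, 54 mm across, in the viewer's channel at the end to which the shuttle is pushed; under the dish in the viewing position.
- dish: clear loose petri dish standing in the nest, 73 mm across, 12 mm high (top at z = 44 mm); origin at the centre of its underside.
- tweezers: steel tweezers lying flat behind the viewer, 12 x 114 x 8 mm; stands loose, not part of the job
- coverslip_box: small white box with a grey lid behind the viewer, 37 x 37 x 18 mm; stands loose, not part of the job
- tape_roll: roll of masking tape lying flat, 68 mm across, 18 mm high; stands loose, not part of the job
- parts_tray: green open tray of small parts, 75 x 110 x 24 mm; stands loose, not part of the job
- glue_bottle: small upright bottle with yellow cap, 26 mm across, 68 mm high; stands loose, not part of the job
- brass_weight: brass weight, 22 mm across, 33 mm high; stands loose, not part of the job
- oil_bottle: brown dropper bottle, 30 mm across, 71 mm high; stands loose, not part of the job
- sample_tube_0: white sample tube with blue cap lying flat, 13 x 48 mm; stands loose, not part of the job
Not all that is in view belongs to the job. Leave any purple look-alike of the dish alone.

How it is judged:
On the way, in this order (a step that is already met when the one before it is completed fails the run):
1. the catch is pressed down while the shuttle is still in the loading position (value of joint catch above 0.008 m and value of joint shuttle below 0.005 m), for 0.05 s.
2. the shuttle has been pushed on over the held-down catch (value of joint shuttle above 0.02 m and value of joint catch above 0.006 m).
At the end, for the whole second after the job is handed in: shuttle in the viewing position (joint above 0.063, within 3 mm of the catch's position), the catch snapped up in the rear window (pressed less than 3 mm), the dish at rest flat in its nest (within 6 mm) over the light port (within 10 mm) (value of joint shuttle above 0.063 m and value of joint catch below 0.003 m and horizontal distance between dish and nest below 0.006 m and horizontal distance between dish and light_port below 0.01 m and z of dish in the frame of viewer below 0.035 m and angle between dish's own z axis and vertical below 0.06 rad and linear speed of dish below 0.02 m/s); the robot touches nothing.
It fails at once if the robot touches the dish (contact force between any of the fingers, the arm and dish above 0.3 N).
It fails at once if the dish is lifted or tipped (z of dish in the frame of viewer above 0.04 m or angle between dish's own z axis and vertical above 0.2 rad).
It fails at once if another thing on the table is moved by more than 10 mm (distance of any of tweezers, coverslip_box, tape_roll, parts_tray, glue_bottle, brass_weight, oil_bottle, sample_tube_0 from where it was at the start of the episode above 0.01 m).
It also fails if it takes over 34 s, if anything falls off the work surface, if the arm or the gripper's body presses on something with over 40 N, if the wrist force passes 120 N, or if a joint passes its speed limit or range.

ROBOT

A 6-joint arm with a two-finger parallel gripper is mounted at the origin on a cart in front of the work surface, level with it; the furniture and walls round the work are solid. World frame = base frame: x ahead of the robot, y to its left, z up, the work surface at z = 0. Lengths are in m, angles in rad, forces in N, time in s.
With the tool pointing down it reaches from about 0.35 to 0.975 m from the base axis. Payload 7.1 kg.
Tool frame: the origin (TCP) lies midway between the tips of the shut fingers; the grasp point (between the pads) lies 19 mm behind it; z points along the fingers, y is the line along which they close (so a half turn about z gives the same grasp; the last joint's range is limited). The gripper opens to 88 mm and grips with 3 to 60 N. Pads are 20 mm wide; open, the fingers measure 115 mm over their backs; the gripper's body (75 mm by 178 mm) begins 61 mm behind the grasp point.
Start: joints at [1.25, 0.423, 1.63, -0, 1.089, -0.019], TCP at [0.186, 0.597, 0.223] pointing down, gripper open.
Joint ranges: [-3, 3], [-0.9, 2.11], [0.09, 2.58], [-1.31, 4.45], [0.11, 2.69], [-2.54, 2.54]. Speed limits (rad/s): [2.39, 2.39, 3.01, 3.14, 3.14, 3.14].

INTERFACE

Orientations are given as a unit quaternion [w, x, y, z].
In Python, from station import move_pose, movel, movej, command_gripper, wait, inverse_kinematics, read_camera, camera_info, MotionError, job_done, get_time, get_joint_pos, get_qvel, get_effort, get_tcp_pos, get_ee_rot, get_ft_force, get_ft_torque, get_grip_width, get_finger_force gives the robot as it stands. Calls block until the motion is done:
- move_pose(position, orientation): joint-space move of the TCP to a pose.
- movel(position, frame=None, v=0.15, until_force=None): straight line of the TCP; frame=None keeps the orientation; v is the mean speed in m/s. With until_force (N) it stops when the force on the tool has changed by that much, and returns True; else False.
- movej(angles): joint-space move.
- command_gripper(opening): opening from 0.0 (shut) to 1.0 (fully open); the grip force is fixed at half the most; returns when the fingers have stopped.
- wait(seconds).
- inverse_kinematics(position, orientation): joint angles nearest the present ones, or None.
- read_camera(name): name is "side" or "top" or "wrist"; returns the picture (384x512x3 uint8, red, green, blue); there is no depth.
- camera_info(name): a dict with "intrinsics" (3x3 intrinsics, pixels), "T" (4x4, takes a point from camera to world coordinates); the wrist camera has in their place "tool_from_camera" (4x4, takes a point from camera to tool coordinates, whose origin is the TCP and whose axes are the flange's). Camera axes: x right, y up, looking along -z (the intrinsics and any distortion apply to the point x, -y, -z); pixel columns grow to the right and rows downward; lengths in m; the calibration is good to about 2 mm. A picture is of the moment at which its call begins: read the wrist's pose just before it. camera_info takes no time and is no camera call.
A pose or a line that the arm cannot do raises MotionError and nothing moves.
- job_done(): hands the job in; it is judged then, once.
Readings, each from a call of its own:
- get_time(): time.
- get_joint_pos(): joint angles.
- get_qvel(): joint speeds.
- get_effort(): joint torques, N m.
- get_tcp_pos(): TCP position.
- get_ee_rot(): TCP orientation.
- get_ft_force(): force on the tool from outside, world axes, zero at the start.
- get_ft_torque(): the same for the moment, N m.
- get_grip_width(): opening from 0.0 (shut) to 1.0 (fully open).
- get_finger_force(): force on a finger pad.
Only numpy, scipy, OpenCV 4.12 (cv2) and the standard library are available. Lean on these libraries where they do the work, as an engineer would, in place of code of your own. Each camera call takes 0.05 s, during which the arm holds its last target. There are 200 camera calls.

## Working session

There is one attempt and no reset: what is moved stays moved. The work goes in short steps, each a Python script; the robot and the scene stay as the last script left them, time stands still between calls to the robot, and variables do not carry over. Pictures are saved under pics/ and viewed, at most 10 in all, crops included, and the job is handed in when it is done.

```bash
mkdir -p pics
cat > h.py <<'E'
import numpy as np, cv2
from station import *
def snap(n,f):
    im=read_camera(n); cv2.imwrite('pics/'+f,im[:,:,::-1]); return im
E
python3 - <<'E'
from h import *
a=snap('top','top.png'); b=snap('side','side.png')
for n in('top','side','wrist'):
    print(n,{k:np.round(v,3).tolist() if not isinstance(v,str) else v for k,v in camera_info(n).items()})
print(get_tcp_pos(),get_ee_rot(),get_time())
w=snap('wrist','wrist.png')
cv2.imwrite('pics/c.png',np.vstack([np.hstack([a,b])])[:,:,::-1])
cv2.imwrite('pics/all.png',cv2.resize(np.hstack([a,b]),(800,300))[:,:,::-1])
E
```

```text
top {'intrinsics': [[357.232, 0.0, 260.467], [0.0, 357.232, 188.082], [0.0, 0.0, 1.0]], 'T': [[0.023, 0.996, -0.083, 0.391], [-1.0, 0.023, 0.002, -0.021], [0.004, 0.083, 0.997, 1.134], [0.0, 0.0, 0.0, 1.0]]}
side {'intrinsics': [[356.539, 0.0, 261.29], [0.0, 356.539, 194.01], [0.0, 0.0, 1.0]], 'T': [[0.995, 0.047, -0.093, 0.381], [-0.102, 0.601, -0.793, -0.792], [0.019, 0.798, 0.603, 0.625], [0.0, 0.0, 0.0, 1.0]]}
wrist {'intrinsics': [[325.682, 0.0, 256.173], [0.0, 325.682, 187.131], [0.0, 0.0, 1.0]], 'tool_from_camera': [[-0.0, 0.968, 0.249, 0.068], [1.0, 0.0, -0.0, -0.001], [-0.0, 0.249, -0.968, -0.161], [0.0, 0.0, 0.0, 1.0]]}
[0.18561135 0.5963121  0.22202312] [-1.16320609e-04  1.50339256e-01  9.88634255e-01 -6.35993714e-04] 0.1
```

View pics/top.png

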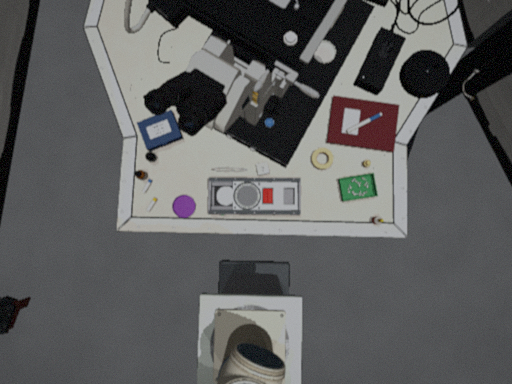

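View pics/wrist.png

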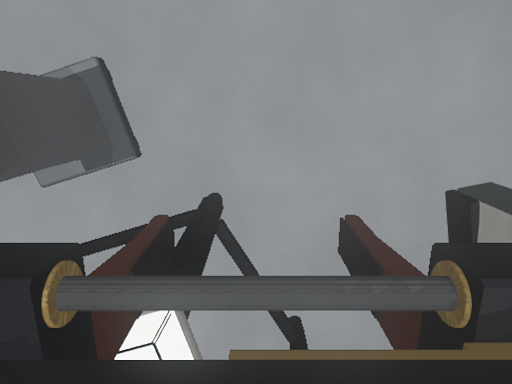

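The top picture shows the viewer at (254,196). The candidates are:
- **Catch:** the red pad at (267,196). The maroon board at (362,124) is the other red thing.
- **Dish:** in the ring at (247,196). The purple look-alike is at (184,206).
- **Port:** the white disc at (223,196). The rear window is at (289,196).

The wrist view shows only the floor and the fingers. I'll choose the red pad at (267,196) and check it in a crop.

```bash
cat >> h.py <<'E'
def ray(n,px,z,T=None):
    i=camera_info(n); T=i['T'] if T is None else T
    K=np.array(i['intrinsics']); d=np.linalg.inv(K)@[px[0],px[1],1.]; d=np.array(T)[:3,:3]@[d[0],-d[1],-d[2]]
    o=np.array(T)[:3,3]; return o+d*(z-o[2])/d[2]
def redmask(im):
    r,g,b=[im[:,:,k].astype(int) for k in range(3)]
    return ((r>120)&(g<70)&(b<70)).astype(np.uint8)
def blobs(m,a=20):
    n,l,s,c=cv2.connectedComponentsWithStats(m); return [(c[k],s[k]) for k in range(1,n) if s[k,4]>=a]
E
python3 - <<'E'
from h import *
for n in('top','side'):
    im=cv2.imread(f'pics/{n}.png')[:,:,::-1]
    for c,s in blobs(redmask(im)): print(n,c,s,ray(n,c,.035))
im=cv2.imread('pics/top.png')
cv2.imwrite('pics/crop.png',cv2.resize(im[165:227,160:310],None,fx=5,fy=5,interpolation=2))
# body outline: dark/bright transitions vs beige table
hsv=cv2.cvtColor(im,cv2.COLOR_BGR2HSV); print(hsv[196,200:305:4].tolist())
E
```

```text
top [267.  195.5] [263 189   9  14 126] [ 0.45943029 -0.04401387  0.035     ]
[[34, 12, 171], [30, 13, 172], [150, 2, 134], [120, 8, 124], [120, 13, 117], [108, 7, 178], [120, 6, 176], [111, 10, 178], [102, 8, 170], [66, 8, 156], [110, 12, 123], [75, 4, 119], [128, 8, 122], [98, 9, 119], [135, 4, 120], [84, 11, 121], [2, 195, 171], [1, 186, 170], [2, 99, 150], [105, 9, 177], [105, 6, 177], [128, 7, 141], [105, 4, 140], [113, 8, 133], [108, 7, 180], [140, 5, 151], [30, 9, 170]]
```

View pics/crop.png

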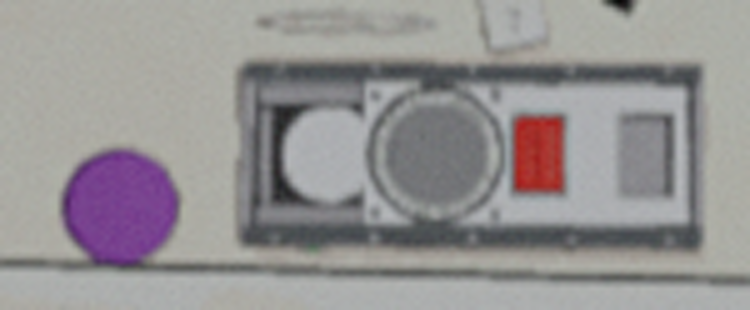

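View pics/side.png

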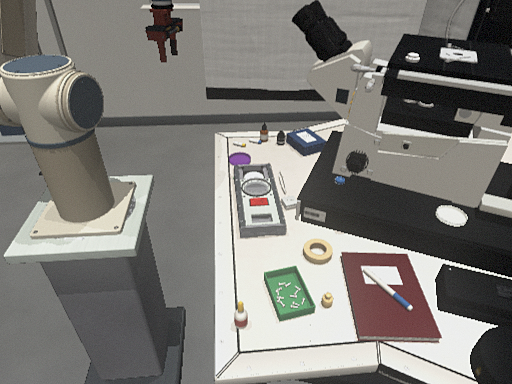

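The crop confirms it: the red pad stands in the shuttle's front window, the nest and dish are to its left, and the white port lies beyond them. The side view agrees, with the catch at (259,202), and the purple disc stays outside the viewer. The catch works out at (0.459, -0.044). I'll hover there with the fingers shut and look with the wrist camera.

```bash
cat >> h.py <<'E'
from scipy.spatial.transform import Rotation as R
def quat(yaw,s=1):
    # viewer yaw = angle of travel axis from world +y; tool x = -s*travel, z down
    t=np.array([-np.sin(yaw),np.cos(yaw),0]); x=-s*t; z=np.array([0,0,-1.]); y=np.cross(z,x)
    return R.from_matrix(np.c_[x,y,z]).as_quat(scalar_first=True)
def wristT():
    p=np.array(get_tcp_pos()); M=np.eye(4); M[:3,:3]=R.from_quat(get_ee_rot(),scalar_first=True).as_matrix(); M[:3,3]=p
    return M@np.array(camera_info('wrist')['tool_from_camera'])
E
python3 - <<'E'
from h import *
P=[.459,-.054,.20]
q={s:inverse_kinematics(P,quat(0,s)) for s in(1,-1)}
print(q)
s=1 if q[1] is not None else -1
j=list(q[s]); command_gripper(0.0)
movej([get_joint_pos()[0]]+j[1:]); movej(j)
T=wristT(); np.save('T1.npy',T); im=snap('wrist','w1.png')
for c,st in blobs(redmask(im),100): print(c,st,ray('wrist',c,.035,T))
print(s,get_tcp_pos(),get_time())
E
```

```text
{1: None, -1: array([-1.42859940e-01,  2.15602263e-01,  1.99834070e+00, -4.44089210e-16,
        9.27649689e-01, -1.42859940e-01])}
-1 [ 0.45910332 -0.05328755  0.1999982 ] 4.3667
```

View pics/w1.png

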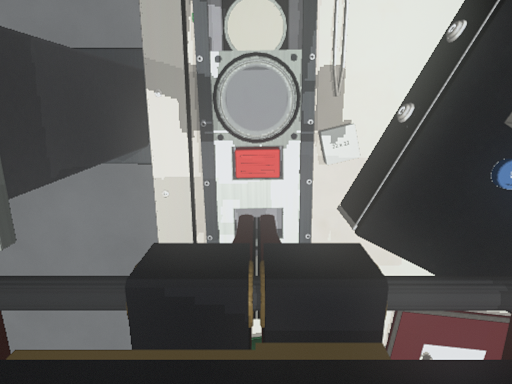

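The wrist view shows the red catch at (258,164), the dish ring at (257,97), the port at (256,23) and the rear window at (258,220). The microscope base corner at (342,208) is low. My red mask was too strict, so I'll refine it and measure the yaw.

Run:
```python
from h import *
T=np.load('T1.npy'); im=cv2.imread('pics/w1.png')
hsv=cv2.cvtColor(im,cv2.COLOR_BGR2HSV)
m=cv2.inRange(hsv,(0,150,140),(8,255,255))|cv2.inRange(hsv,(172,150,140),(180,255,255))
c=[k for k in cv2.findContours(m,0,1)[0] if cv2.contourArea(k)>600]
for k in c:
    r=cv2.minAreaRect(k); box=cv2.boxPoints(r); W=np.array([ray('wrist',p,.035,T) for p in box])
    print(r,W[:,:2].round(4).tolist(),W.mean(0).round(4),ray('top',(267,195.5),.035))
g=cv2.cvtColor(im,cv2.COLOR_BGR2GRAY)
h=cv2.HoughCircles(g,cv2.HOUGH_GRADIENT,1,40,param1=120,param2=25,minRadius=25,maxRadius=48)[0]
for x,y,r in h[:6]:
    if y<150 and 200<x<310: print((x,y,r),ray('wrist',(x,y),.0365,T).round(4),ray('wrist',(x,y),.013,T).round(4))
```

```text
(np.float32(255.5), np.float32(99.5), np.float32(43.0)) [0.4583 0.0175 0.0365] [0.4583 0.0178 0.013 ]
(np.float32(257.5), np.float32(25.5), np.float32(30.7)) [0.4601 0.0827 0.0365] [0.4602 0.0877 0.013 ]
```

Run:
```python
from h import *
T=np.load('T1.npy'); im=cv2.imread('pics/w1.png').astype(int)
print(im[164,240:275:8].tolist())
b,g,r=im[:,:,0],im[:,:,1],im[:,:,2]
m=((r-np.maximum(g,b))>80).astype(np.uint8); m[:,:200]=0; m[250:]=0; m[:,320:]=0
m=cv2.morphologyEx(m,cv2.MORPH_CLOSE,np.ones((5,5)))
k=max(cv2.findContours(m,0,1)[0],key=cv2.contourArea)
rr=cv2.minAreaRect(k); W=np.array([ray('wrist',p,.035,T) for p in cv2.boxPoints(rr)])
print(rr,W[:,:2].round(4).tolist(),W.mean(0).round(4))
# rails: dark strip outer edges per row -> lines at z=.038
g8=cv2.imread('pics/w1.png',0)
for lo,hi in((185,230),(290,330)):
    pts=[]
    for y in range(30,200,4):
        row=np.abs(np.diff(cv2.GaussianBlur(g8,(3,3),0)[y,lo:hi].astype(int)))
        pts.append((lo+int(row.argmax()),y))
    pts=np.array([ray('wrist',p,.038,T)[:2] for p in pts]); 
    f=cv2.fitLine(pts.astype(np.float32),cv2.DIST_HUBER,0,.0005,.0001).ravel(); print('rail yaw deg',np.degrees(np.arctan2(-f[0]*np.sign(f[1]),abs(f[1]))),f[2:])
```

```text
[[96, 99, 218], [97, 99, 218], [96, 99, 216], [95, 98, 214], [95, 97, 212]]
((257.2956848144531, 163.1445770263672), (27.461627960205078, 44.12187194824219), 88.40885925292969) [[0.4376, -0.0314], [0.4818, -0.0301], [0.4831, -0.0583], [0.4379, -0.0596]] [ 0.4601 -0.0449  0.035 ]
rail yaw deg -3.2532372 [0.39528885 0.01502416]
rail yaw deg -3.125519 [0.50572205 0.01507357]
```

The catch is at about (0.460, -0.0455), 45 x 28 mm, and the nest is 63 mm ahead of it, which matches the description. The catch's edges and the line from nest to catch give a yaw of about +1.5°. The rail fit, at about -3°, disagrees with those and with the top view; I put it down to jumping between edges. The window's slack covers that difference. Next I press.

```bash
cat >> h.py <<'E'
yaw=np.radians(1.5); t=np.array([-np.sin(yaw),np.cos(yaw),0]); C=np.array([.460,-.0455,0])
def at(s,z): return C+t*s+[0,0,z]
E
python3 - <<'E'
from h import *
move_pose(at(.002,.10),quat(yaw,-1)); movel(at(.002,.045),v=.08)
f0=np.array(get_ft_force())
print(movel(at(.002,.0237),v=.03,until_force=18)); wait(.15)
print(get_tcp_pos(),np.array(get_ft_force())-f0,get_time())
snap('side','s2.png')
E
```

```text
False
[ 0.46034291 -0.04353117  0.02376052] [0.93778018 0.61849418 5.92183683] 6.7
```

The force is 5.9 N at 11 mm of travel, which matches the catch spring, so the catch is down. Now I push.

Run:
```python
from h import *
f0=np.array(get_ft_force())
for s in(.012,.03,.05,.068):
    r=movel(at(s,.0237),v=.04,until_force=15); print(s,r,(np.array(get_tcp_pos())-C)@t,(np.array(get_ft_force())-f0).round(2),get_time())
    if r: break
r=r or movel(at(.078,.0237),v=.02,until_force=14); wait(.2)
print(r,(np.array(get_tcp_pos())-C)@t,np.array(get_ft_force())-f0,get_time())
a=snap('side','s3.png'); cv2.imwrite('pics/s3c.png',cv2.resize(a[150:250,210:310],None,fx=5,fy=5,interpolation=2)[:,:,::-1])
```

```text
0.012 False 0.011890776984876129 [ 0.88 -1.39  0.14] 7.15
0.03 False 0.030066921825107288 [-0.68 -0.11 -5.16] 7.75
0.05 False 0.05031407890804903 [-1.24 -1.14 -5.35] 8.4
0.068 False 0.06834092318755396 [-0.42 -0.22 -5.75] 9.0
True 0.07344071156205988 [-0.83151217 -6.46956518 -1.370305  ] 9.5917
```

View pics/s3c.png

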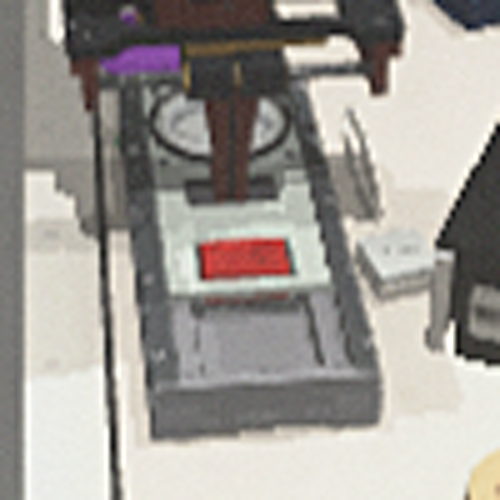

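The shuttle is home: it stopped at 73.4 mm, where 73 mm was expected. The crop shows the red catch at (245,258), proud in the rear window. Now I back off, lift away and check.

Run:
```python
from h import *
movel(at(.067,.0237),v=.03); movel(at(.067,.10),v=.1); movel(at(.04,.2),v=.15)
wait(.2); a=snap('side','s4.png'); w=snap('wrist','w4.png'); print(get_ft_force(),get_time())
c=cv2.resize(a[145:245,205:305],(384,384),interpolation=2)
cv2.imwrite('pics/fin.png',np.hstack([c,w[:,50:460]])[:,:,::-1])
```

```text
[-0.16205267  0.166876    0.01816423] 12.075
```

View pics/fin.png

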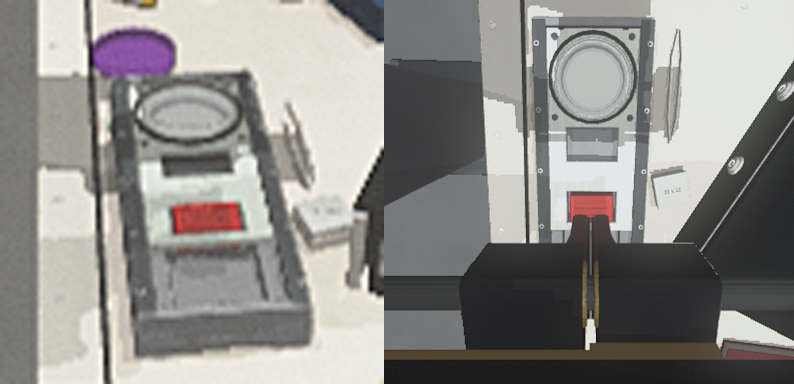

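The dish sits flat in its nest over the port, at (592,77). The catch is up in the rear window at (592,207), the front window at (592,143) is empty, and the hand is clear.

```bash
python3 -c "
from station import *
print(job_done())"
```

```text
the job is handed in; nothing more can be done
None
```

The job is handed in, with no verdict returned: the last pictures show the shuttle fully home, the catch snapped up in the rear window, the dish in its nest over the light port, and the hand clear.

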